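# Swap the funnel and the tamper on the sloping rack

### The job

The jar funnel and the paste tamper stand in each other's bays of the sloping two-bay rack: swap them, so that each ends up standing flat on the tray of the bay the other came from, let go and at rest. The bare bench may be used to park one of them for the moment; set them down rather than drop them, do not let either one topple, and leave the loose jars beside and behind the rack and the tally counter where they are.

Things in the scene. Friction and masses are not known exactly. Their poses are not given: they have to be found in the camera images.
- rack: fixed steel tube rack, 175 mm deep (x), 345 mm wide (y), 290 mm high, on the bench ahead or half left of the robot, turned up to 0.25 rad. Origin: centre of its foot on the bench, below the middle of the trays; x to its back, y to its left, z up. Two trays side by side slope down 25 degrees toward the robot, under a shelf on end tubes at y = +-165 mm
- shelf_edge (a point): middle of the lower front edge of the rack's shelf (a label roll and gold caps are fixed on it): 270 mm above the bench, 10 mm nearer the robot than the tray centres, the full width of the rack. It overhangs the trays: a tool pointing straight down at things in them hits it, so come in tilted, along the tray's z axis
- bay_left: tray of the left bay (+y), part of the rack. Origin: centre of the tray floor's upper face, 90 mm above the bench, 75 mm left of the rack's middle. z square to the floor, leaning 25 degrees from vertical toward the robot; x up the slope, y left. Floor 86 x 86 mm inside 4 mm walls: front lip 24 mm high, other three sides 19 mm
- bay_right: tray of the rack's right bay (-y), 150 mm from the left one (centre to centre), otherwise the same; origin and axes as for bay_left.
- funnel: jar funnel of pale plain metal, loose, about 60 g, 72 mm high, standing on its wide mouth (68 mm across), stem up; at the start in either bay. Origin: centre of the mouth's rim (its foot); z along its axis toward the stem. The cone narrows up to 41 mm height; the stem, from 41 to 72 mm, is 22 mm across: grasp it there. Round
- tamper: paste tamper, loose, about 0.2 kg, 105 mm high: round steel foot 64 mm across, 16 mm high, tapering to 22 mm height, then a thin neck and a black upright handle, 28 mm across from 40 to 86 mm height, with a 34 mm knob on top; at the start in the bay without the funnel. Origin: centre of the foot's underside; z along the handle upward. Round
- jar_a: open glass jar of dark paste, 70 mm across, 113 mm high, on the bench to the right of the rack; a bystander. Origin: centre of its underside.
- jar_b: open glass jar of ochre paste, 70 mm across, 113 mm high, on the bench behind the rack; a bystander. Origin: centre of its underside.
- counter: tally counter, 44 x 51 x 30 mm, lying on the bench far to the right; a bystander. Origin: centre of its underside. The bench round x = 0.45, y = -0.14 (15 cm by 15 cm) is always bare.

How it is judged:
By the outcome, as a careful person would: the job done as asked, in the order asked, and still so for the second after the job is handed in, with the robot touching nothing.
It also fails if it takes over 72 s, if anything falls off the work surface, if the arm or the gripper's body presses on something with over 40 N, if the wrist force passes 120 N, or if a joint passes its speed limit or range.

### The arm

A 6-joint arm with a two-finger parallel gripper is mounted at the origin on a cart in front of the work surface, level with it; the furniture and walls round the work are solid. World frame = base frame: x ahead of the robot, y to its left, z up, the work surface at z = 0. Lengths are in mm, angles in rad, forces in N, time in s.
With the tool pointing down it reaches from about 350 to 875 mm from the base axis. Payload 4.2 kg.
Tool frame: the origin (TCP) lies midway between the tips of the shut fingers; the grasp point (between the pads) lies 19 mm behind it; z points along the fingers, y is the line along which they close (so a half turn about z gives the same grasp; the last joint's range is limited). The gripper opens to 85 mm and grips with 20 to 120 N. Pads are 22 mm wide; open, the fingers measure 114 mm over their backs; the gripper's body (76 mm by 85 mm) begins 54 mm behind the grasp point. The pads swing forward as they close: fully open they stand 13 mm farther back than shut.
Start: joints at [-0.99, 0.385, 0.008, 0, -1.194, -0.259], TCP at [197.687, -592.89, 231.312] pointing down, gripper open.
Joint ranges: [-3.14, 3.14], [-1.21, 2.06], [-1.07, 1.41], [-3.16, 2.05], [-2.99, -0.16], [-3.1, 3.1]. Speed limits (rad/s): [2.79, 2.79, 3.14, 3.14, 3.14, 3.14].

### API

Orientations are given as a unit quaternion [x, y, z, w].
In Python, from bench import arm gives the robot as it stands.
- The arm moves only by the tool arm_command, never from a script. Its argument "rows" is a list of rows, each a list of 2 entries, a list of its own where there are three numbers: the shift along the tool's x, y, z as a fraction of full scale, then the turn, a rotation vector about the tool's x, y, z as a fraction of full scale. In form: [[[x, y, z], [wx, wy, wz]], ...]. A call has 1 to 5 rows; each row is the pose to reach, as a shift and turn from the pose commanded when the call began, along the tool's axes at that moment, turning the shorter way round; what a row does not reach only later rows make up. Full scale, the value 1, is 0.25 m for a shift and 180 degrees for a turn. A row lasts 1/10 s, in which the tool goes at most 50 mm and 8.59 degrees, less where a joint would pass 70% of its speed; a pose out of reach is approached as far as the arm can. A call with a number of a shift or a turn outside -1 to 1 is refused whole. A call with a gripper value outside its range is refused whole. "grip" is the opening, from 0 (shut) to 1 (fully open), set as the call begins (left out, the last holds). The fingers move at their own pace and stop on an object; the grip force is fixed at half the most. Time passes only in rows, so rows that repeat a pose let the fingers close. It gives the time, the measured TCP pose, the force, the opening and the grip force at its end, in the units of the state.
- arm.read_state(): the state, without advancing time (a new reading comes with each control period).
- arm.get_image(name): name is "side" or "top"; returns (picture, depth): 420x560x3 uint8, blue, green, red; 420x560 float32, mm along the optical axis (not along the pixel's ray), 0 where there is no reading.
- arm.camera_info(name): a dict with "fx", "fy", "cx", "cy" (pixels), "k1" (the pictures are not rectified: a ray, as slopes to the right and down, at radius r is drawn at 1 + k1 r^2 times it, then the intrinsics apply), "extrinsics" (4x4, takes a point from camera to world coordinates). Camera axes: x right, y down, z forward; pixel columns grow to the right and rows downward; lengths in mm; the calibration is good to about 2 mm. A picture is of the moment at which its call begins. camera_info takes no time and is no camera call.
- arm.job_done(): hands the job in; it is judged then, once.
Trained networks look in the newest picture that a camera, given by its name, has taken for a name from the list of things; names that differ only in an ending like _2 or _b are one class to them, and where a whole thing is asked for, a point or a joint stands for the part that bears it (a point fixed in the world has none). Each returns a list of dicts, best first, with "score" (0 to 1); they miss things now and then, are a little off and sometimes report something else, mostly with a low value. They report only what shows in the picture. A call takes as long as a camera call.
- arm.spot_in(camera, query): "position" ([column, row] in pixels, amid what is visible of it).
The state is a dict: "clock": time; "joints": joint angles; "joint_vel": joint speeds; "joint_efforts": joint torques, N m; "position": TCP position; "ee_rot": TCP orientation; "contact_force": force on the tool from outside, world axes, zero at the start; "wrist_torque": the same for the moment, N m; "gripper_width": finger opening in mm; "grasp_force": force on a finger pad.
Only numpy, scipy, OpenCV 4.12 (cv2) and the standard library are available. Lean on these libraries where they do the work, as an engineer would, in place of code of your own. Each camera call takes 0.05 s, during which the arm holds its last target. There are 200 camera calls.

## Working session

There is one attempt and no reset: what is moved stays moved. The work goes in short steps, Python scripts to look and compute and a tool call to move; the robot and the scene stay as the last step left them, time stands still between calls to the robot, and variables do not carry over. Pictures are saved under pics/ and viewed, at most 10 in all, crops included, and the job is handed in when it is done.

Besides the shell and the picture viewer there is one more tool, called after "Call:" as name(argument=value, ...) on one line, values as JSON. arm_command: Moves the arm, as the interface text tells. Shift numbers are shares of 0.25 m and turn numbers shares of 180 degrees, none past 1 either way. Its arguments: {"type":"object","properties":{"rows":{"type":"array","items":{"type":"array"}},"grip":{"type":"number"}},"required":["rows"]}

```bash
mkdir -p pics; ls
cat > h.py <<'E'
import numpy as np, cv2
from scipy.spatial.transform import Rotation as R
from bench import arm
def cam(n):
    c=arm.camera_info(n); return c,np.array(c["extrinsics"])
def unproj(n,depth,uv=None):
    c,E=cam(n)
    if uv is None:
        v,u=np.mgrid[0:420,0:560]; d=depth
    else:
        u,v=np.array(uv,float).T; d=depth
    xd=(u-c["cx"])/c["fx"]; yd=(v-c["cy"])/c["fy"]
    x,y=xd.copy(),yd.copy()
    for _ in range(10):
        s=1+c["k1"]*(x*x+y*y); x,y=xd/s,yd/s
    P=np.stack([x*d,y*d,d*np.ones_like(x)],-1)
    return P@E[:3,:3].T+E[:3,3]
E
python3 - <<'E'
from h import *
s=arm.read_state(); print({k:np.round(v,3).tolist() for k,v in s.items()})
for n in("side","top"):
    im,d=arm.get_image(n); cv2.imwrite(f"pics/{n}0.png",im); np.savez(f"{n}0.npz",im=im,d=d)
    c,E=cam(n); print(n,c["fx"],c["k1"],np.round(E,3).tolist())
    P=unproj(n,d)
    for q in("funnel","tamper","bay_left","bay_right","shelf_edge","jar_a","jar_b","counter"):
        for r in arm.spot_in(n,q)[:2]:
            u,v=map(int,np.round(r["position"])); print(q,round(r["score"],2),(u,v),P[v,u].round(0), d[v,u])
E
```

```text
pics
{'clock': 0.0, 'joints': [-0.99, 0.386, 0.007, -0.001, -1.194, -0.259], 'joint_vel': [-0.001, 0.001, 0.0, 0.001, 0.0, 0.002], 'joint_efforts': [-0.002, -39.229, 18.84, 4.186, -0.005, -0.0], 'position': [197.497, -592.351, 230.207], 'ee_rot': [-0.16, 0.987, 0.001, -0.0], 'contact_force': [-0.521, 0.339, -0.228], 'wrist_torque': [-0.003, -0.069, -0.035], 'grasp_force': 0.0, 'gripper_width': 85.641}
side 530.1598951944035 0.046786625701444734 [[0.878, -0.291, 0.38, 30.715], [-0.479, -0.528, 0.701, -1042.615], [-0.004, -0.798, -0.603, 1086.136], [0.0, 0.0, 0.0, 1.0]]
bay_left 0.57 (249, 189) [613. 272. 107.] 1733.0773
bay_right 0.5 (265, 210) [606. 144. 107.] 1641.17
shelf_edge 0.64 (264, 170) [574.  75. 302.] 1463.2241
jar_a 0.67 (310, 298) [ 566. -199.   52.] 1418.9688
jar_a 0.6 (315, 201) [787. 141.  81.] 1723.4678
jar_b 0.67 (310, 298) [ 566. -199.   52.] 1418.9688
jar_b 0.6 (315, 201) [787. 141.  81.] 1723.4678
counter 0.68 (280, 371) [ 395. -347.   26.] 1265.7736
top 427.6243098104063 -0.13537160482237806 [[-0.111, -0.951, 0.288, 279.318], [-0.994, 0.106, -0.033, 5.913], [0.0, -0.29, -0.957, 1289.287], [0.0, 0.0, 0.0, 1.0]]
funnel 0.93 (232, 240) [551. 110. 127.] 1187.6205
tamper 0.75 (179, 240) [565. 256. 137.] 1176.8868
bay_left 0.69 (188, 242) [565. 239. 101.] 1211.9299
bay_right 0.64 (237, 248) [535. 101.  92.] 1216.0115
jar_a 0.71 (207, 170) [787. 173.  84.] 1294.4716
jar_a 0.66 (228, 238) [557. 121. 130.] 1185.7604
jar_b 0.71 (207, 170) [787. 173.  84.] 1294.4716
jar_b 0.66 (228, 238) [557. 121. 130.] 1185.7604
counter 0.57 (390, 278) [ 407. -338.   23.] 1259.4391
```

Run:
```python
import cv2,numpy as np
t=cv2.imread("pics/top0.png")[140:340,110:310]; s=cv2.imread("pics/side0.png")[110:310,150:350]
cv2.imwrite("pics/c0.png",np.hstack([cv2.resize(t,(400,400),interpolation=2),cv2.resize(s,(400,400),interpolation=2)]))
from h import *
# rack shelf edge + points
for n in("top","side"):
    d=np.load(f"{n}0.npz")["d"]; P=unproj(n,d)
    m=(d>0)&(P[...,2]>262)&(P[...,2]<300)&(P[...,0]>450)&(P[...,0]<800)&(P[...,1]>-100)&(P[...,1]<420)
    Q=P[m][:,:2].astype(np.float32); print(n,m.sum(),cv2.minAreaRect(Q)); print(np.percentile(P[m],[2,50,98],axis=0).round())
```

```text
top 4597 ((609.503662109375, 185.6717987060547), (345.8277587890625, 100.02201080322266), 84.55421447753906)
[[552.  20. 271.]
 [607. 197. 276.]
 [664. 348. 297.]]
side 1860 ((610.3549194335938, 183.1641845703125), (347.1877746582031, 101.30763244628906), 84.63856506347656)
[[550.  15. 269.]
 [601. 179. 280.]
 [666. 341. 299.]]
```

View pics/c0.png

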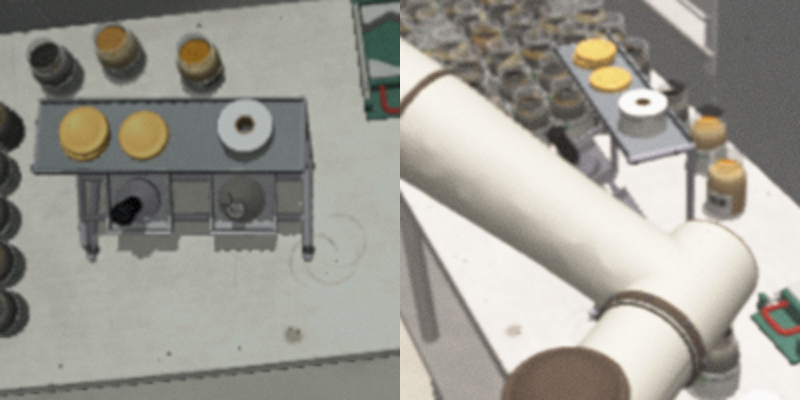

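The top view shows the black-handled tamper in the left bay (about px 173,245) and the funnel in the right bay (about px 229,242). The shelf overhangs both, and jars stand behind and to the left.

```bash
cat >> h.py <<'E'
PSI=np.deg2rad(-5.4); XR=np.array([np.cos(PSI),np.sin(PSI),0]); YR=np.array([-np.sin(PSI),np.cos(PSI),0]); Z=np.array([0,0,1.])
O=np.array([570.2,188.3,0]); a=np.deg2rad(25)
N=-np.sin(a)*XR+np.cos(a)*Z; XT=np.cos(a)*XR+np.sin(a)*Z
T=np.stack([XT,YR,N],1)   # tray axes as columns
BL=O+75*YR+90*Z; BR=O-75*YR+90*Z
RT=np.stack([-XT,YR,-N],1)   # tool orientation for trays
RD=np.stack([-XR,YR,-Z],1)   # tool straight down
def go(p,Rt,p0=None,R0=None):
    s=arm.read_state()
    p0=s["position"] if p0 is None else p0
    R0=R.from_quat(s["ee_rot"]) if R0 is None else R.from_matrix(R0)
    sh=R0.inv().apply(np.asarray(p)-p0)/250; tu=(R0.inv()*R.from_matrix(Rt)).as_rotvec()/np.pi
    print("shift",sh.round(3).tolist(),"turn",tu.round(4).tolist(), "dist",np.linalg.norm(sh*250).round(1),"clock",s["clock"])
E
python3 - <<'E'
from h import *
for n in("top","side"):
  d=np.load(f"{n}0.npz")["d"]; P=unproj(n,d)
  for nm,B in(("L",BL),("R",BR)):
    q=(P-B)@T; m=(d>0)&(abs(q[...,0])<60)&(abs(q[...,1])<60)
    for lo,hi in((-8,8),(10,15),(16,22),(22,30),(30,45),(45,60),(60,70),(70,80),(80,95),(95,110)):
        k=m&(q[...,2]>lo)&(q[...,2]<hi)
        if k.sum()>3:
            Q=q[k]; c,r=cv2.minEnclosingCircle(Q[:,:2].astype(np.float32))
            print(n,nm,lo,hi,k.sum(),"x",np.percentile(Q[:,0],[3,97]).round(1),"y",np.percentile(Q[:,1],[3,97]).round(1),"circ",np.round(c,1),round(r,1),"z",Q[:,2].mean().round(1))
go(BR+N*180,RT)
E
```

```text
top L -8 8 417 x [-42.4  36.9] y [-52.   45.5] circ [2.5 0.5] 67.1 z -1.5
top L 10 15 147 x [-42.6  34.1] y [-44.2  48. ] circ [-4.1  2.2] 61.8 z 13.1
top L 16 22 220 x [-46.3  31.2] y [-43.6  47.8] circ [-3.2  1.5] 63.7 z 18.5
top L 22 30 31 x [-45.7  13.2] y [-37.4  44.9] circ [-27.1   3.3] 45.8 z 23.4
top L 30 45 10 x [-0.6 14.4] y [-11.8   6.2] circ [ 6.4 -1.8] 11.8 z 42.5
top L 45 60 16 x [-5.5 14.7] y [-11.2   5.1] circ [ 4.5 -1.4] 12.7 z 53.2
top L 60 70 10 x [-4.9 12.8] y [-11.1  -3.9] circ [ 3.3 -5.8] 9.9 z 64.6
top L 70 80 11 x [ 0.2 15.1] y [-10.6   4.7] circ [ 6.8 -2.6] 11.5 z 74.6
top L 80 95 11 x [-14.8  16.9] y [-11.8  15.5] circ [0.9 3.3] 17.4 z 93.1
top L 95 110 120 x [-11.7  15.5] y [-12.1  17.1] circ [1.6 3.1] 16.9 z 100.9
top R -8 8 481 x [-42.8  34.9] y [-48.   53.5] circ [0.4 0.6] 68.4 z -0.7
top R 10 15 83 x [-43.5  31.6] y [-43.6  45.3] circ [-3.7  1.8] 59.7 z 12.5
top R 16 22 181 x [-45.1  35.5] y [-45.2  47.8] circ [-3.1  1.1] 62.7 z 18.7
top R 22 30 121 x [-44.8  22.4] y [-27.9  30.9] circ [-21.2   0. ] 47.4 z 25.2
top R 30 45 67 x [-13.4  18.2] y [-12.3  2
[... 587 characters left out ...]
circ [ 6.  -1.5] 11.9 z 39.5
side L 45 60 31 x [-8.  17.7] y [-12.    8.6] circ [4.9 1.5] 15.4 z 53.6
side L 60 70 22 x [-6.2 18. ] y [-12.2   3.9] circ [ 6.9 -3.4] 13.7 z 65.3
side L 70 80 24 x [-7.7 17.4] y [-12.3   4.8] circ [ 6.1 -0.3] 15.0 z 75.7
side L 80 95 27 x [-9.9 18.4] y [-11.3   2.1] circ [4.5 0.1] 15.2 z 88.0
side L 95 110 62 x [-8.8 19. ] y [-14.8  13.9] circ [5.6 1.7] 18.2 z 101.2
side R -8 8 43 x [31.8 45.5] y [ 2.  51.2] circ [44.2 22.1] 30.9 z 0.1
side R 10 15 10 x [27.4 48.4] y [-8.7 53.2] circ [47.5 13.3] 41.3 z 12.7
side R 16 22 33 x [28.4 49.7] y [-36.4  48.9] circ [39.4  4.8] 45.1 z 18.3
shift [-2.002, 2.342, -0.087] turn [0.0289, -0.1369, 0.1303] dist 770.5 clock 0.9
```

Call:
arm_command(rows=[[[-0.6,0.7,-0.05],[0,0,0]],[[-0.6,0.7,-0.05],[0,0,0]],[[-0.6,0.7,-0.05],[0,0,0]],[[-0.6,0.7,-0.05],[0,0,0]],[[-0.6,0.7,-0.05],[0,0,0]]], grip=1)

```text
clock: 1.4
position: [285.1, -377.0, 244.4]
ee_rot: [-0.161, 0.987, -0.0, 0.0]
contact_force: [0.2, -0.5, 0.4]
gripper_width: 85.4
grasp_force: 0.0
```

Call:
arm_command(rows=[[[-0.6,0.7,-0.05],[0,0,0]],[[-0.6,0.7,-0.05],[0,0,0]],[[-0.6,0.7,-0.05],[0,0,0]],[[-0.6,0.7,-0.05],[0,0,0]],[[-0.6,0.7,-0.05],[0,0,0]]])

```text
clock: 1.9
position: [372.3, -163.5, 257.1]
ee_rot: [-0.161, 0.987, -0.0, 0.001]
contact_force: [0.7, -0.8, -0.6]
gripper_width: 85.7
grasp_force: 0.0
```

Run:
```python
from h import *
s=arm.read_state(); print(s["position"],s["joints"])
go(BR+T@[1,4,180],RT)
```

```text
[ 372.30225758 -163.53458791  257.05208264] [-1.00495650e-02 -2.19887943e-02 -4.38383876e-01 -5.54458660e-05
 -1.15241098e+00 -1.23643758e+00]
shift [-0.809, 0.944, 0.015] turn [0.029, -0.1362, 0.1311] dist 310.9 clock 1.9
```

Call:
arm_command(rows=[[[-0.2,0.2,0],[0.006,-0.03,0.03]],[[-0.35,0.4,0],[0.012,-0.06,0.06]],[[-0.5,0.6,0],[0.018,-0.09,0.09]],[[-0.7,0.8,0],[0.026,-0.12,0.12]],[[-0.81,0.94,0.015],[0.029,-0.136,0.131]]])

```text
clock: 2.4
position: [444.2, -3.7, 256.4]
ee_rot: [0.024, 0.982, -0.017, 0.187]
contact_force: [1.2, -1.3, -0.6]
gripper_width: 85.3
grasp_force: 0.0
```

Call:
arm_command(rows=[[[0,0,0],[0,0,0]],[[0,0,0],[0,0,0]]])

```text
clock: 2.6
position: [443.3, -5.3, 255.4]
ee_rot: [0.023, 0.982, -0.018, 0.184]
contact_force: [0.3, 0.3, 0.7]
gripper_width: 85.3
grasp_force: 0.0
```

Run:
```python
from h import *
s=arm.read_state(); print(s["position"],s["joints"],s["joint_vel"])
go(BR+T@[1,4,40],RT)
```

```text
[443.30148153  -5.3016312  255.42701484] [ 0.49024886 -0.14525057 -0.72047636  0.32391622 -0.71210394 -2.32325325] [-0.03071168  0.00629028  0.02601307 -0.00758598 -0.00048489  0.00140232]
shift [-0.183, 0.532, 0.609] turn [-0.0023, -0.0206, 0.0159] dist 207.2 clock 2.6
```

Call:
arm_command(rows=[[[-0.09,0.2,0],[-0.002,-0.021,0.016]],[[-0.14,0.36,0],[-0.002,-0.021,0.016]],[[-0.183,0.532,0.1],[-0.002,-0.021,0.016]],[[-0.183,0.532,0.1],[-0.002,-0.021,0.016]],[[-0.183,0.532,0.15],[-0.002,-0.021,0.016]]])

```text
clock: 3.1
position: [508.4, 124.4, 234.3]
ee_rot: [0.047, 0.975, -0.01, 0.218]
contact_force: [-1.1, -0.7, 0.1]
gripper_width: 85.4
grasp_force: 0.0
```

Call:
arm_command(rows=[[[0,0,0],[0,0,0]],[[0,0,0],[0,0,0]]])

```text
clock: 3.3
position: [507.2, 122.5, 233.9]
ee_rot: [0.048, 0.975, -0.011, 0.217]
contact_force: [0.3, -0.2, 0.7]
gripper_width: 85.3
grasp_force: 0.0
```

Run:
```python
from h import *
s=arm.read_state(); print(s["position"],s["joints"],s["contact_force"])
go(BR+T@[1,4,40],RT)
im,d=arm.get_image("top"); cv2.imwrite("pics/t1.png",cv2.resize(im[150:330,110:350],(800,600),interpolation=2))
```

```text
[507.2171093  122.51589329 233.9377874 ] [ 0.67865996  0.02268347 -0.7212198   0.57332879 -0.58217599 -2.79339947] [ 0.30847342 -0.18784625  0.68378177]
shift [0.035, 0.003, 0.457] turn [-0.0009, 0.0006, -0.0013] dist 114.7 clock 3.3
```

View pics/t1.png

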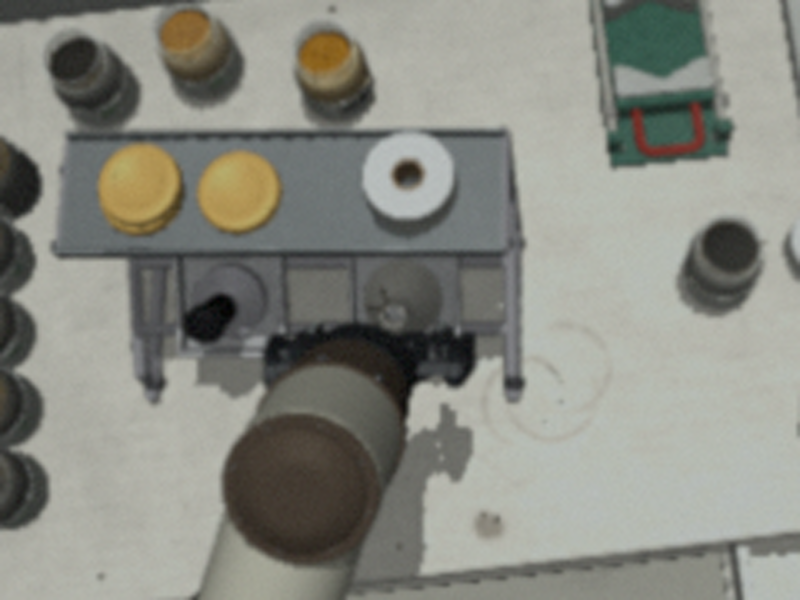

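The gripper sits square below the shelf edge, with the stem at (392,315) between the open fingers. I'll descend along the tray normal.

Call:
arm_command(rows=[[[0.035,0.003,0.1],[0,0,0]],[[0.035,0.003,0.2],[0,0,0]],[[0.035,0.003,0.3],[0,0,0]],[[0.035,0.003,0.4],[0,0,0]],[[0.035,0.003,0.457],[0,0,0]]])

```text
clock: 3.85
position: [550.7, 117.5, 136.1]
ee_rot: [0.046, 0.977, -0.011, 0.208]
contact_force: [-0.2, -0.2, 0.2]
gripper_width: 85.2
grasp_force: 0.0
```

Call:
arm_command(rows=[[[0,0,0],[0,0,0]],[[0,0,0],[0,0,0]],[[0,0,0],[0,0,0]]])

```text
clock: 4.15
position: [550.7, 119.5, 138.2]
ee_rot: [0.046, 0.977, -0.009, 0.209]
contact_force: [-0.3, -0.2, 0.6]
gripper_width: 85.0
grasp_force: 0.0
```

Run:
```python
from h import *
s=arm.read_state(); print(T.T@(s["position"]-BR),s["joints"],s["contact_force"])
im,d=arm.get_image("top"); P=unproj("top",d); q=(P-BR)@T
m=(d>0)&(abs(q[...,1]-3)<20)&(q[...,0]>-5)&(q[...,0]<30)&(q[...,2]>25)&(q[...,2]<80)
print(m.sum())
im2,d2=arm.get_image("side"); cv2.imwrite("pics/g1.png",np.hstack([cv2.resize(im[210:270,190:270],(400,300),interpolation=2),cv2.resize(im2[150:240,230:350],(400,300),interpolation=2)]))
```

```text
[ 8.62207306  4.69797442 49.11727485] [ 0.48887686  0.21020395 -0.8532469   1.00066599 -0.27001243 -3.09613677] [-0.34874064 -0.15615836  0.60950541]
43
```

View pics/g1.png

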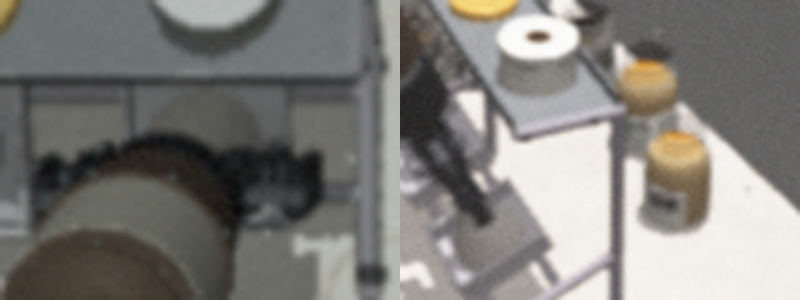

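The wrist's last joint reached its limit, so the tool stopped short of the stem. I'll back out and make a half turn about the tool axis, since the grasp is the same.

Call:
arm_command(rows=[[[0,0,-0.15],[0,0,0]],[[0,0,-0.3],[0,0,0]],[[0.1,0,-0.45],[0,0,-0.04]],[[0.2,0,-0.5],[0,0,-0.08]],[[0.25,0,-0.5],[0,0,-0.12]]])

```text
clock: 4.75
position: [441.4, 130.1, 227.7]
ee_rot: [-0.141, 0.967, -0.047, 0.205]
contact_force: [-0.6, 0.1, -0.8]
gripper_width: 85.8
grasp_force: 0.0
```

Call:
arm_command(rows=[[[0,0,0],[0,0,-0.24]],[[0,0,0],[0,0,-0.24]],[[0,0,0],[0,0,-0.24]],[[0,0,0],[0,0,-0.24]],[[0,0,0],[0,0,-0.24]]])

```text
clock: 5.25
position: [442.5, 129.4, 226.0]
ee_rot: [-0.486, 0.849, -0.12, 0.171]
contact_force: [0.1, -0.4, -1.0]
gripper_width: 85.6
grasp_force: 0.0
```

Call:
arm_command(rows=[[[0,0,0],[0,0,-0.24]],[[0,0,0],[0,0,-0.24]],[[0,0,0],[0,0,-0.24]],[[0,0,0],[0,0,-0.24]],[[0,0,0],[0,0,-0.24]]])

```text
clock: 5.75
position: [442.5, 129.4, 225.9]
ee_rot: [0.763, -0.612, 0.174, -0.115]
contact_force: [-0.4, 0.8, -0.7]
gripper_width: 85.7
grasp_force: 0.0
```

Call:
arm_command(rows=[[[0,0,0],[0,0,-0.24]],[[0,0,0],[0,0,-0.24]],[[0,0,0],[0,0,-0.24]],[[0,0,0],[0,0,-0.24]],[[0,0,0],[0,0,-0.24]]])

```text
clock: 6.25
position: [442.5, 129.4, 226.0]
ee_rot: [0.934, -0.29, 0.204, -0.043]
contact_force: [-0.0, 0.3, -0.4]
gripper_width: 85.2
grasp_force: 0.0
```

```bash
cat >> h.py <<'E'
RT=np.stack([XT,-YR,-N],1)   # half turn: keeps joint 6 mid-range
RD=np.stack([XR,-YR,-Z],1)
E
python3 - <<'E'
from h import *
s=arm.read_state(); print(T.T@(s["position"]-BR),s["joints"],s["contact_force"])
go(BR+T@[1,4,170],RT)
E
```

```text
[-52.73930852   4.35149331 174.60152504] [ 0.80342501 -0.07479761 -0.83156871  0.57746481 -0.62250192 -0.27648827] [-0.03711658  0.31220714 -0.43007288]
shift [0.189, -0.103, 0.015] turn [0.0009, 0.0051, -0.1616] dist 53.9 clock 6.25
```

Call:
arm_command(rows=[[[0.05,-0.03,0],[0,0.001,-0.04]],[[0.1,-0.05,0],[0,0.002,-0.08]],[[0.15,-0.08,0.01],[0,0.004,-0.12]],[[0.19,-0.103,0.015],[0.001,0.005,-0.162]],[[0.19,-0.103,0.015],[0.001,0.005,-0.162]]])

```text
clock: 6.75
position: [494.1, 124.0, 244.9]
ee_rot: [0.975, -0.049, 0.216, 0.009]
contact_force: [0.5, 0.0, -0.4]
gripper_width: 85.5
grasp_force: 0.0
```

Run:
```python
from h import *
s=arm.read_state(); print(T.T@(s["position"]-BR),s["joints"],s["contact_force"])
go(BR+T@[1,4,40],RT)
```

```text
[  2.26106501   3.77533735 169.89889646] [ 0.7073547  -0.01112932 -0.71848796  0.54836627 -0.62231195  0.35152219] [ 0.46904269  0.01064295 -0.37267386]
shift [-0.005, -0.001, 0.52] turn [-0.0, -0.0002, -0.002] dist 129.9 clock 6.75
```

Call:
arm_command(rows=[[[-0.005,0,0.1],[0,0,0]],[[-0.005,0,0.2],[0,0,0]],[[-0.005,0,0.3],[0,0,0]],[[-0.005,0,0.4],[0,0,0]],[[-0.005,0,0.5],[0,0,0]]])

```text
clock: 7.25
position: [542.9, 119.0, 136.6]
ee_rot: [0.975, -0.05, 0.217, 0.011]
contact_force: [1.5, -0.8, 1.1]
gripper_width: 85.3
grasp_force: 0.0
```

Call:
arm_command(rows=[[[0,0,0.02],[0,0,0]],[[0,0,0.02],[0,0,0]],[[0,0,0.02],[0,0,0]]])

```text
clock: 7.55
position: [545.9, 117.8, 134.1]
ee_rot: [0.974, -0.05, 0.219, 0.011]
contact_force: [-0.6, -0.0, -0.8]
gripper_width: 85.3
grasp_force: 0.0
```

Run:
```python
from h import *
s=arm.read_state(); print(T.T@(s["position"]-BR),s["joints"],s["contact_force"])
go(BR+T@[1,4,40],RT)
```

```text
[ 2.74550645  2.52678437 47.37375114] [ 0.41341559  0.20200814 -0.90978979  1.26040832 -0.22280323 -0.15600951] [-0.60705297 -0.02975737 -0.75948252]
shift [-0.007, -0.006, 0.029] turn [0.001, -0.0016, -0.0024] dist 7.7 clock 7.55
```

Call:
arm_command(rows=[[[-0.007,-0.006,0.03],[0,0,0]],[[-0.007,-0.006,0.03],[0,0,0]],[[-0.007,-0.006,0.03],[0,0,0]],[[-0.007,-0.006,0.03],[0,0,0]]])

```text
clock: 7.95
position: [548.1, 119.6, 126.9]
ee_rot: [0.974, -0.049, 0.219, 0.011]
contact_force: [-0.5, 0.5, 0.6]
gripper_width: 85.3
grasp_force: 0.0
```

Run:
```python
from h import *
s=arm.read_state(); print(T.T@(s["position"]-BR),s["joints"],s["contact_force"])
go(BR+T@[1,4,39],RT)
```

```text
[ 1.48178462  4.48640449 40.042494  ] [ 0.36709145  0.21512594 -0.92147454  1.39641432 -0.19695921 -0.25061445] [-0.54023519  0.52328732  0.62863234]
shift [-0.002, 0.002, 0.004] turn [0.0008, -0.0018, -0.0019] dist 1.2 clock 7.95
```

Call:
arm_command(rows=[[[0,0,0],[0,0,0]],[[0,0,0],[0,0,0]],[[0,0,0],[0,0,0]],[[0,0,0],[0,0,0]],[[0,0,0],[0,0,0]]], grip=0)

```text
clock: 8.45
position: [547.8, 119.4, 126.4]
ee_rot: [0.975, -0.049, 0.219, 0.011]
contact_force: [-1.9, 0.5, 2.9]
gripper_width: 19.4
grasp_force: 56.3
```

Call:
arm_command(rows=[[[0,0,0],[0,0,0]],[[0,0,0],[0,0,0]],[[0,0,0],[0,0,0]]])

```text
clock: 8.75
position: [547.9, 119.4, 126.4]
ee_rot: [0.975, -0.049, 0.218, 0.011]
contact_force: [-5.3, 0.4, 4.7]
gripper_width: 19.4
grasp_force: 56.8
```

Call:
arm_command(rows=[[[0,0,-0.04],[0,0,0]],[[0,0,-0.1],[0,0,0]],[[0,0,-0.2],[0,0,0]],[[0,0,-0.35],[0,0,0]],[[0,0,-0.5],[0,0,0]]])

```text
clock: 9.25
position: [493.6, 124.8, 238.8]
ee_rot: [0.975, -0.049, 0.216, 0.012]
contact_force: [0.6, -0.2, 0.0]
gripper_width: 19.5
grasp_force: 56.7
```

Call:
arm_command(rows=[[[-0.1,0,-0.08],[0,0,0]],[[-0.2,0,-0.08],[0,0,0]],[[-0.2,0,-0.08],[0,0,0]]])

```text
clock: 9.55
position: [438.7, 128.6, 234.4]
ee_rot: [0.975, -0.048, 0.217, 0.012]
contact_force: [-0.1, -0.4, -0.4]
gripper_width: 19.1
grasp_force: 56.8
```

Run:
```python
from h import *
s=arm.read_state(); print(s["position"],T.T@(s["position"]-BR),s["joints"],s["contact_force"])
go([450,-140,120],RD)
```

```text
[438.70686786 128.62865402 234.43055176] [-52.51593121   3.21888069 183.85006253] [ 0.81897234 -0.09618654 -0.83960581  0.60157148 -0.64176984  0.19808732] [-0.11582413 -0.44166473 -0.37398177]
shift [-0.058, 1.063, 0.481] turn [0.0012, -0.1395, -0.0016] dist 292.2 clock 9.55
```

Call:
arm_command(rows=[[[-0.01,0.2,0.05],[0,-0.03,0]],[[-0.02,0.4,0.1],[0,-0.06,0]],[[-0.03,0.6,0.15],[0,-0.09,0]],[[-0.04,0.8,0.2],[0,-0.12,0]],[[-0.05,1.0,0.3],[0.001,-0.14,-0.002]]])

```text
clock: 10.05
position: [439.3, -68.9, 183.1]
ee_rot: [0.999, -0.046, 0.001, -0.002]
contact_force: [2.1, 1.2, -0.1]
gripper_width: 19.3
grasp_force: 56.8
```

Call:
arm_command(rows=[[[0,0,0],[0,0,0]],[[0,0,0],[0,0,0]]])

```text
clock: 10.25
position: [437.0, -70.1, 180.8]
ee_rot: [0.999, -0.05, -0.001, -0.0]
contact_force: [0.7, 0.7, -0.2]
gripper_width: 19.5
grasp_force: 56.9
```

Run:
```python
from h import *
s=arm.read_state(); print(s["position"],s["joints"],s["contact_force"])
go([450,-140,60],RD)
im,d=arm.get_image("side"); P=unproj("side",d)
cv2.imwrite("pics/s2.png",cv2.resize(im[150:400,150:450],(800,600)))
```

```text
[436.99768769 -70.0864532  180.79262917] [ 2.09800400e-01  1.21439374e-01 -4.91699077e-01 -9.80929055e-04
 -9.59307385e-01  1.26228404e+00] [ 0.72880438  0.73411206 -0.18386904]
shift [0.08, 0.273, 0.483] turn [-0.0001, 0.0006, -0.0016] dist 140.2 clock 10.25
```

View pics/s2.png

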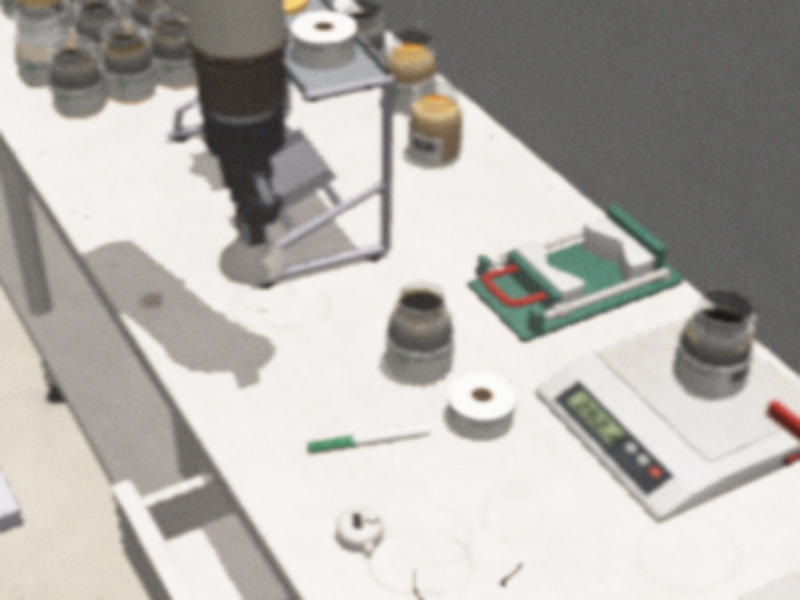

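The funnel hangs upright in the gripper (about (255,260)) with clear bench ahead. I'll lower it to the parking spot.

Call:
arm_command(rows=[[[0.05,0.15,0.05],[0,0,0]],[[0.08,0.27,0.15],[0,0,0]],[[0.08,0.27,0.3],[0,0,0]],[[0.08,0.27,0.42],[0,0,0]],[[0.08,0.27,0.5],[0,0,0]]])

```text
clock: 10.8
position: [449.9, -135.4, 55.7]
ee_rot: [0.999, -0.045, -0.0, -0.0]
contact_force: [-0.1, -0.1, -1.1]
gripper_width: 19.1
grasp_force: 57.0
```

Call:
arm_command(rows=[[[0,0,0.01],[0,0,0]],[[0,0,0.01],[0,0,0]]])

```text
clock: 11.0
position: [451.1, -135.8, 55.1]
ee_rot: [0.999, -0.045, 0.001, -0.0]
contact_force: [0.4, 0.7, -0.1]
gripper_width: 19.1
grasp_force: 57.0
```

Run:
```python
from h import *
s=arm.read_state(); print(s["position"],s["joints"],s["contact_force"])
go([450,-140,40],RD)
```

```text
[ 451.13034174 -135.7668168    55.06386316] [ 5.34465284e-02  3.46751407e-01 -5.86917535e-01 -7.19253509e-04
 -6.35704829e-01  1.42768943e+00] [ 0.35957976  0.74197928 -0.09635147]
shift [-0.003, 0.017, 0.06] turn [-0.0002, -0.0004, 0.0013] dist 15.7 clock 11.0
```

Call:
arm_command(rows=[[[0,0,0.02],[0,0,0]],[[0,0,0.035],[0,0,0]],[[0,0,0.045],[0,0,0]],[[0,0,0.045],[0,0,0]]])

```text
clock: 11.4
position: [450.5, -137.2, 43.4]
ee_rot: [0.999, -0.047, 0.001, -0.0]
contact_force: [-1.0, 0.1, -1.0]
gripper_width: 19.3
grasp_force: 57.0
```

Call:
arm_command(rows=[[[0,0,0.004],[0,0,0]],[[0,0,0.008],[0,0,0]],[[0,0,0.008],[0,0,0]]])

```text
clock: 11.7
position: [450.5, -137.2, 41.3]
ee_rot: [0.999, -0.047, 0.0, -0.0]
contact_force: [0.1, -0.1, -0.5]
gripper_width: 19.0
grasp_force: 57.0
```

Call:
arm_command(rows=[[[0,0,0.004],[0,0,0]],[[0,0,0.008],[0,0,0]],[[0,0,0.008],[0,0,0]]])

```text
clock: 12.0
position: [450.6, -137.2, 40.0]
ee_rot: [0.999, -0.047, 0.0, -0.0]
contact_force: [-2.2, 0.8, 6.1]
gripper_width: 19.4
grasp_force: 58.1
```

Call:
arm_command(rows=[[[0,0,0.004],[0,0,0]],[[0,0,0.004],[0,0,0]]])

```text
clock: 12.2
position: [450.6, -137.2, 40.0]
ee_rot: [0.999, -0.046, 0.001, -0.0]
contact_force: [-3.8, 3.0, 14.6]
gripper_width: 19.3
grasp_force: 59.3
```

The funnel is on the bench with the TCP 40 mm above its foot. Releasing and rising.

Call:
arm_command(rows=[[[0,0,-0.004],[0,0,0]],[[0,0,-0.004],[0,0,0]],[[0,0,-0.004],[0,0,0]],[[0,0,-0.004],[0,0,0]],[[0,0,-0.004],[0,0,0]]], grip=1)

```text
clock: 12.7
position: [450.5, -137.2, 39.1]
ee_rot: [0.999, -0.047, 0.0, -0.0]
contact_force: [0.0, 0.1, 0.0]
gripper_width: 85.4
grasp_force: 0.0
```

Call:
arm_command(rows=[[[0,0,-0.05],[0,0,0]],[[0,0,-0.15],[0,0,0]],[[0,0,-0.35],[0,0,0]],[[0,0,-0.55],[0,0,0]],[[0,0,-0.75],[0,0,0]]])

```text
clock: 13.2
position: [449.9, -137.3, 228.7]
ee_rot: [0.999, -0.047, 0.0, -0.0]
contact_force: [1.6, 0.3, -0.7]
gripper_width: 85.5
grasp_force: 0.0
```

Run:
```python
from h import *
s=arm.read_state(); print(s["position"],s["joints"],s["contact_force"],s["gripper_width"])
go(BL+T@[-40,2.5,200],RT)
im,d=arm.get_image("top"); P=unproj("top",d)
m=(d>0)&(P[...,2]>50)&(P[...,2]<85)&(abs(P[...,0]-450)<40)&(abs(P[...,1]+137)<40); print(m.sum(),P[m].mean(0),P[m].max(0))
```

```text
[ 449.85155637 -137.31480853  228.6654407 ] [ 4.98779083e-02  1.21105921e-01 -3.59152100e-01 -8.62130574e-04
 -1.08993450e+00  1.42763392e+00] [ 1.55008295  0.33134768 -0.68718608] 85.4750627011667
shift [-0.125, -1.652, -0.101] turn [-0.0003, 0.1387, 0.0001] dist 415.0 clock 13.2
24 [ 449.59636443 -137.63453531   64.06321253] [ 459.84617262 -129.37670939   74.70471475]
```

Call:
arm_command(rows=[[[-0.02,-0.2,-0.02],[0,0,0]],[[-0.04,-0.4,-0.04],[0,0,0]],[[-0.06,-0.6,-0.06],[0,0,0]],[[-0.08,-0.8,-0.08],[0,0,0]],[[-0.1,-1.0,-0.1],[0,0,0]]])

```text
clock: 13.75
position: [448.4, 113.3, 251.8]
ee_rot: [0.999, -0.047, 0.001, -0.001]
contact_force: [0.9, 0.1, 0.3]
gripper_width: 85.7
grasp_force: 0.0
```

Call:
arm_command(rows=[[[-0.02,-0.2,0],[0,0.03,0]],[[-0.02,-0.4,0],[0,0.06,0]],[[-0.02,-0.6,0],[0,0.09,0]],[[-0.02,-0.65,0],[0,0.12,0]],[[-0.02,-0.65,0],[0,0.139,0]]])

```text
clock: 14.25
position: [458.0, 276.3, 250.8]
ee_rot: [0.975, -0.043, 0.218, 0.01]
contact_force: [0.4, -0.2, 0.6]
gripper_width: 85.6
grasp_force: 0.0
```

Run:
```python
from h import *
s=arm.read_state(); print(T.T@(s["position"]-BL),s["joints"],s["contact_force"])
go(BL+T@[2,2.5,150],RT)
```

```text
[-40.78258726   2.04421444 196.4428457 ] [ 1.02135549  0.06865624 -0.63179794  0.5894331  -0.75554373  0.0488613 ] [ 0.42506539 -0.20492237  0.64677109]
shift [0.171, -0.001, 0.186] turn [-0.0007, -0.001, 0.0017] dist 63.1 clock 14.25
```

Call:
arm_command(rows=[[[0.1,0,0.05],[0,0,0]],[[0.171,0,0.12],[0,0,0]],[[0.171,0,0.18],[0,0,0]],[[0.171,0,0.18],[0,0,0]]])

```text
clock: 14.65
position: [516.4, 267.0, 226.5]
ee_rot: [0.975, -0.046, 0.215, 0.012]
contact_force: [-0.8, -0.4, -0.1]
gripper_width: 85.5
grasp_force: 0.0
```

Run:
```python
from h import *
s=arm.read_state(); print(T.T@(s["position"]-BL),s["joints"],s["contact_force"])
go(BL+T@[2,2.5,46],RT)
```

```text
[  2.44423871  -1.73594543 149.51224605] [ 0.89578677  0.16468557 -0.58710193  0.60923519 -0.66608028  0.12388126] [-0.82017582 -0.39542422 -0.11293132]
shift [-0.001, -0.018, 0.414] turn [0.001, 0.0006, 0.0001] dist 103.6 clock 14.65
```

Call:
arm_command(rows=[[[0,-0.01,0.08],[0,0,0]],[[0,-0.018,0.16],[0,0,0]],[[0,-0.018,0.24],[0,0,0]],[[0,-0.018,0.32],[0,0,0]],[[0,-0.018,0.4],[0,0,0]]])

```text
clock: 15.15
position: [559.3, 269.5, 138.6]
ee_rot: [0.975, -0.045, 0.217, 0.009]
contact_force: [0.2, 0.2, -0.2]
gripper_width: 85.0
grasp_force: 0.0
```

Call:
arm_command(rows=[[[0,0,0.014],[0,0,0]],[[0,0,0.014],[0,0,0]],[[0,0,0.014],[0,0,0]]])

```text
clock: 15.45
position: [560.9, 269.3, 136.8]
ee_rot: [0.975, -0.046, 0.218, 0.009]
contact_force: [-0.4, 0.1, -0.9]
gripper_width: 85.4
grasp_force: 0.0
```

Run:
```python
from h import *
s=arm.read_state(); print(T.T@(s["position"]-BL),s["joints"],s["contact_force"])
go(BL+T@[2,2.5,46],RT)
```

```text
[ 4.50154141  4.78604354 49.52235707] [ 0.75933658  0.31923918 -0.69520064  0.92681871 -0.40998055 -0.11750293] [-0.36698591  0.14883938 -0.86393639]
shift [-0.01, 0.009, 0.014] turn [-0.0007, -0.0008, -0.0] dist 4.9 clock 15.45
```

Call:
arm_command(rows=[[[-0.01,0.009,0.014],[0,0,0]],[[-0.01,0.009,0.014],[0,0,0]]])

```text
clock: 15.65
position: [559.6, 266.8, 132.3]
ee_rot: [0.975, -0.046, 0.217, 0.009]
contact_force: [-0.8, -0.5, -0.7]
gripper_width: 85.7
grasp_force: 0.0
```

Call:
arm_command(rows=[[[0,0,0],[0,0,0]],[[0,0,0],[0,0,0]],[[0,0,0],[0,0,0]],[[0,0,0],[0,0,0]],[[0,0,0],[0,0,0]]], grip=0)

```text
clock: 16.15
position: [559.8, 267.0, 131.4]
ee_rot: [0.975, -0.046, 0.217, 0.009]
contact_force: [-0.1, 0.8, 0.3]
gripper_width: 28.1
grasp_force: 54.6
```

Call:
arm_command(rows=[[[0,0,0],[0,0,0]],[[0,0,0],[0,0,0]]])

```text
clock: 16.35
position: [559.8, 267.0, 131.5]
ee_rot: [0.975, -0.046, 0.217, 0.009]
contact_force: [-0.9, 1.3, 0.5]
gripper_width: 28.0
grasp_force: 54.7
```

Run:
```python
from h import *
s=arm.read_state(); print(T.T@(s["position"]-BL),s["joints"],s["contact_force"],s["wrist_torque"])
```

```text
[ 1.45752238  2.33557686 45.07329327] [ 0.74838205  0.32250166 -0.71100287  0.96157612 -0.3946515  -0.14516011] [-0.94708765  1.30790008  0.5134656 ] [0.31717606 1.00301024 0.14738241]
```

Call:
arm_command(rows=[[[0,0,-0.04],[0,0,0]],[[0,0,-0.1],[0,0,0]],[[0,0,-0.22],[0,0,0]],[[0,0,-0.35],[0,0,0]],[[0,0,-0.48],[0,0,0]]])

```text
clock: 16.85
position: [508.0, 270.6, 239.8]
ee_rot: [0.975, -0.046, 0.216, 0.011]
contact_force: [0.6, -0.4, -1.4]
gripper_width: 27.6
grasp_force: 54.8
```

Call:
arm_command(rows=[[[-0.06,0.1,0],[0,0,0]],[[-0.12,0.25,0],[0,0,0]],[[-0.12,0.4,0],[0,0,0]],[[-0.1,0.52,0],[0,0,0]],[[-0.05,0.6,0],[0,0,0]]])

```text
clock: 17.35
position: [481.7, 119.7, 233.1]
ee_rot: [0.975, -0.046, 0.215, 0.011]
contact_force: [-0.2, -0.3, -1.1]
gripper_width: 27.6
grasp_force: 55.6
```

Run:
```python
from h import *
s=arm.read_state(); print(T.T@(s["position"]-BR),s["joints"],s["contact_force"],s["gripper_width"])
go(BR+T@[-1,2,100],RT)
```

```text
[-13.54355786  -1.58178388 164.24760805] [ 0.71405416 -0.02253084 -0.76827797  0.57674947 -0.59507445  0.31638014] [-0.22362302 -0.30493073 -1.05213299] 27.619465717921027
shift [0.051, -0.015, 0.257] turn [0.0006, 0.0006, -0.0001] dist 65.6 clock 17.35
```

Call:
arm_command(rows=[[[0.03,-0.01,0.05],[0,0,0]],[[0.051,-0.015,0.12],[0,0,0]],[[0.051,-0.015,0.2],[0,0,0]],[[0.051,-0.015,0.27],[0,0,0]],[[0.051,-0.015,0.34],[0,0,0]]])

```text
clock: 17.85
position: [531.2, 121.9, 161.6]
ee_rot: [0.975, -0.046, 0.216, 0.01]
contact_force: [0.9, 0.8, -0.8]
gripper_width: 27.8
grasp_force: 55.1
```

Call:
arm_command(rows=[[[0,0,0],[0,0,0]],[[0,0,0],[0,0,0]],[[0,0,0],[0,0,0]]])

```text
clock: 18.15
position: [531.7, 122.5, 163.9]
ee_rot: [0.975, -0.046, 0.217, 0.009]
contact_force: [-0.0, -0.7, -1.2]
gripper_width: 27.7
grasp_force: 55.2
```

Run:
```python
from h import *
s=arm.read_state(); print(T.T@(s["position"]-BR),s["joints"],s["contact_force"],s["gripper_width"])
go(BR+T@[-1,2,50],RT)
```

```text
[ 2.09833065  5.88054796 80.50820898] [ 0.55761298  0.14486503 -0.84958069  0.88582378 -0.33736989  0.10878702] [-0.03523128 -0.65835836 -1.16246001] 27.675445475390024
shift [-0.013, 0.016, 0.122] turn [-0.0005, -0.0007, -0.0001] dist 30.9 clock 18.15
```

Call:
arm_command(rows=[[[-0.013,0.016,0.01],[0,0,0]],[[-0.013,0.016,0.03],[0,0,0]],[[-0.013,0.016,0.05],[0,0,0]],[[-0.013,0.016,0.07],[0,0,0]],[[-0.013,0.016,0.09],[0,0,0]]])

```text
clock: 18.65
position: [538.2, 118.5, 142.6]
ee_rot: [0.975, -0.045, 0.218, 0.009]
contact_force: [0.1, -0.5, -1.4]
gripper_width: 27.8
grasp_force: 55.2
```

Call:
arm_command(rows=[[[0,0,0.01],[0,0,0]],[[0,0,0.02],[0,0,0]],[[0,0,0.025],[0,0,0]],[[0,0,0.025],[0,0,0]]])

```text
clock: 19.05
position: [540.6, 117.8, 136.3]
ee_rot: [0.975, -0.046, 0.217, 0.009]
contact_force: [-0.8, -0.6, -1.7]
gripper_width: 27.3
grasp_force: 55.2
```

Run:
```python
from h import *
s=arm.read_state(); print(T.T@(s["position"]-BR),s["joints"],s["contact_force"],s["gripper_width"])
go(BR+T@[-1,2,46],RT)
```

```text
[-1.0991834   1.97815833 51.64508585] [ 0.42857729  0.19093215 -0.91396184  1.22067246 -0.22632327 -0.12191905] [-0.77914985 -0.57023962 -1.69829091] 27.311659808906832
shift [0.0, -0.0, 0.023] turn [-0.0005, -0.0008, 0.0001] dist 5.6 clock 19.05
```

Call:
arm_command(rows=[[[0,0,0.01],[0,0,0]],[[0,0,0.016],[0,0,0]],[[0,0,0.02],[0,0,0]],[[0,0,0.02],[0,0,0]]])

```text
clock: 19.45
position: [542.5, 117.2, 131.1]
ee_rot: [0.975, -0.046, 0.217, 0.01]
contact_force: [1.4, 0.7, -1.4]
gripper_width: 27.9
grasp_force: 55.2
```

Call:
arm_command(rows=[[[0,0,0.004],[0,0,0]],[[0,0,0.008],[0,0,0]],[[0,0,0.008],[0,0,0]]])

```text
clock: 19.75
position: [543.1, 117.5, 130.8]
ee_rot: [0.975, -0.045, 0.218, 0.009]
contact_force: [-10.1, 1.0, 10.6]
gripper_width: 27.9
grasp_force: 53.4
```

Run:
```python
from h import *
s=arm.read_state(); print(T.T@(s["position"]-BR),s["joints"],s["contact_force"]@T,s["gripper_width"])
go(BR+T@[-1,2,45],RT)
```

```text
[-1.14105143  1.95739467 45.5943939 ] [ 0.38548783  0.20119564 -0.92500939  1.33510438 -0.2018401  -0.19853486] [-4.72187072e+00  1.37967651e-02  1.39398318e+01] 27.929210919967733
shift [0.001, -0.0, 0.002] turn [-0.0007, -0.0013, 0.0003] dist 0.6 clock 19.75
```

The tamper's foot bears on the tray with 14 N along the normal. Releasing and backing out.

Call:
arm_command(rows=[[[0,0,-0.004],[0,0,0]],[[0,0,-0.006],[0,0,0]],[[0,0,-0.006],[0,0,0]],[[0,0,-0.006],[0,0,0]],[[0,0,-0.006],[0,0,0]]], grip=1)

```text
clock: 20.25
position: [542.8, 117.3, 130.4]
ee_rot: [0.975, -0.046, 0.217, 0.01]
contact_force: [-0.5, 0.3, 1.0]
gripper_width: 85.3
grasp_force: 0.0
```

Call:
arm_command(rows=[[[0,0,-0.04],[0,0,0]],[[0,0,-0.1],[0,0,0]],[[0,0,-0.2],[0,0,0]],[[0,0,-0.35],[0,0,0]],[[0,0,-0.5],[0,0,0]]])

```text
clock: 20.75
position: [488.9, 122.6, 244.1]
ee_rot: [0.975, -0.046, 0.216, 0.01]
contact_force: [0.0, -0.0, 0.6]
gripper_width: 85.5
grasp_force: 0.0
```

Call:
arm_command(rows=[[[-0.1,0,-0.08],[0,0,0]],[[-0.2,0,-0.08],[0,0,0]],[[-0.2,0,-0.08],[0,0,0]]])

```text
clock: 21.05
position: [434.0, 126.2, 239.8]
ee_rot: [0.975, -0.045, 0.216, 0.01]
contact_force: [0.7, -0.9, -0.3]
gripper_width: 85.4
grasp_force: 0.0
```

Run:
```python
from h import *
s=arm.read_state(); print(s["position"],T.T@(s["position"]-BR),s["joints"])
im,d=arm.get_image("top"); P=unproj("top",d)
q=(P-BR)@T; m=(d>0)&(abs(q[...,0])<60)&(abs(q[...,1])<60)&(q[...,2]>93)&(q[...,2]<112); Q=q[m]; print(m.sum(), Q.min(0),Q.max(0))
go([449.5,-137.5,130],RD)
```

```text
[433.98609314 126.2347584  239.80930244] [-54.29808182   0.39134512 190.61588774] [ 0.82621356 -0.11429435 -0.83413881  0.58026316 -0.65909999  0.22219955]
123 [-19.99827118 -13.49641689  94.04807509] [ 13.28795079  16.43925924 107.54249859]
shift [-0.048, 1.049, 0.465] turn [-0.0004, -0.1392, 0.0007] dist 287.0 clock 21.1
```

Call:
arm_command(rows=[[[-0.01,0.2,0.05],[0,-0.03,0]],[[-0.02,0.4,0.1],[0,-0.06,0]],[[-0.03,0.6,0.15],[0,-0.09,0]],[[-0.04,0.8,0.2],[0,-0.12,0]],[[-0.05,1.0,0.3],[0,-0.139,0]]])

```text
clock: 21.6
position: [436.2, -73.7, 187.3]
ee_rot: [0.999, -0.046, 0.002, -0.002]
contact_force: [2.5, 0.2, 0.9]
gripper_width: 85.6
grasp_force: 0.0
```

Call:
arm_command(rows=[[[0,0,0],[0,0,0]],[[0,0,0],[0,0,0]]])

```text
clock: 21.8
position: [433.6, -74.7, 184.9]
ee_rot: [0.999, -0.049, -0.0, -0.0]
contact_force: [-0.0, 0.2, 0.3]
gripper_width: 85.3
grasp_force: 0.0
```

Run:
```python
from h import *
s=arm.read_state(); print(s["position"])
go([449.5,-137.5,40],RD)
```

```text
[433.64045977 -74.65660723 184.93279308]
shift [0.089, 0.244, 0.58] turn [-0.0001, 0.0003, -0.0015] dist 158.8 clock 21.8
```

Call:
arm_command(rows=[[[0.05,0.15,0.02],[0,0,0]],[[0.089,0.244,0.1],[0,0,0]],[[0.089,0.244,0.2],[0,0,0]],[[0.089,0.244,0.3],[0,0,0]],[[0.089,0.244,0.36],[0,0,0]]])

```text
clock: 22.3
position: [449.2, -134.1, 94.7]
ee_rot: [0.999, -0.046, -0.0, -0.0]
contact_force: [0.6, 0.1, -0.1]
gripper_width: 85.4
grasp_force: 0.0
```

Run:
```python
from h import *
s=arm.read_state(); print(s["position"])
go([450,-137.5,40],RD)
```

```text
[ 449.19871605 -134.06604146   94.70213671]
shift [0.004, 0.014, 0.219] turn [-0.0003, 0.0, 0.001] dist 54.8 clock 22.3
```

Call:
arm_command(rows=[[[0.004,0.014,0.07],[0,0,0]],[[0.004,0.014,0.14],[0,0,0]],[[0.004,0.014,0.2],[0,0,0]],[[0.004,0.014,0.219],[0,0,0]],[[0.004,0.014,0.219],[0,0,0]]])

```text
clock: 22.8
position: [450.4, -137.9, 41.1]
ee_rot: [0.999, -0.046, 0.0, -0.0]
contact_force: [-0.8, -0.3, 0.1]
gripper_width: 85.7
grasp_force: 0.0
```

Call:
arm_command(rows=[[[0,0,0],[0,0,0]],[[0,0,0],[0,0,0]],[[0,0,0],[0,0,0]],[[0,0,0],[0,0,0]],[[0,0,0],[0,0,0]]], grip=0)

```text
clock: 23.3
position: [450.5, -138.9, 41.9]
ee_rot: [0.999, -0.047, 0.001, -0.0]
contact_force: [-1.4, 2.7, 3.6]
gripper_width: 19.0
grasp_force: 58.5
```

Call:
arm_command(rows=[[[0,0,0],[0,0,0]],[[0,0,0],[0,0,0]]])

```text
clock: 23.5
position: [450.5, -138.9, 41.9]
ee_rot: [0.999, -0.047, 0.001, -0.0]
contact_force: [-1.4, 1.5, 4.7]
gripper_width: 19.0
grasp_force: 58.7
```

Gripped as before, with the TCP 42 mm above the foot. Next: lift and carry to the left bay.

Call:
arm_command(rows=[[[0,0,-0.04],[0,0,0]],[[0,0,-0.15],[0,0,0]],[[0,0,-0.35],[0,0,0]],[[0,0,-0.55],[0,0,0]],[[0,0,-0.75],[0,0,0]]])

```text
clock: 24.0
position: [449.2, -139.2, 231.1]
ee_rot: [0.999, -0.047, 0.001, -0.0]
contact_force: [1.7, -0.3, -1.5]
gripper_width: 19.1
grasp_force: 58.8
```

Call:
arm_command(rows=[[[-0.02,-0.2,-0.02],[0,0,0]],[[-0.04,-0.4,-0.04],[0,0,0]],[[-0.06,-0.6,-0.06],[0,0,0]],[[-0.08,-0.8,-0.08],[0,0,0]],[[-0.1,-1.0,-0.1],[0,0,0]]])

```text
clock: 24.5
position: [447.7, 111.3, 254.5]
ee_rot: [0.999, -0.047, 0.001, -0.001]
contact_force: [0.5, -0.7, -0.8]
gripper_width: 19.2
grasp_force: 58.9
```

Call:
arm_command(rows=[[[-0.02,-0.2,0],[0,0.03,0]],[[-0.02,-0.4,0],[0,0.06,0]],[[-0.02,-0.6,0],[0,0.09,0]],[[-0.02,-0.65,0],[0,0.12,0]],[[-0.02,-0.65,0],[0,0.139,0]]])

```text
clock: 25.0
position: [457.6, 274.1, 253.5]
ee_rot: [0.975, -0.044, 0.218, 0.01]
contact_force: [0.3, -1.4, -0.4]
gripper_width: 19.2
grasp_force: 58.9
```

Run:
```python
from h import *
s=arm.read_state(); print(T.T@(s["position"]-BL),s["joints"],s["contact_force"],s["gripper_width"])
go(BL+T@[-1,2,80],RT)
```

```text
[-3.97976551e+01 -1.25153265e-01  1.98954585e+02] [ 1.02049719  0.0630162  -0.63026199  0.58618037 -0.76106802  0.05380758] [ 0.26143979 -1.3804949  -0.40236756] 19.19081750929642
shift [0.153, -0.007, 0.476] turn [-0.0007, -0.0012, 0.0014] dist 125.1 clock 25.0
```

Call:
arm_command(rows=[[[0.08,0,0.05],[0,0,0]],[[0.153,0,0.12],[0,0,0]],[[0.153,-0.007,0.22],[0,0,0]],[[0.153,-0.007,0.32],[0,0,0]],[[0.153,-0.007,0.4],[0,0,0]]])

```text
clock: 25.5
position: [535.8, 265.8, 178.4]
ee_rot: [0.975, -0.046, 0.217, 0.01]
contact_force: [-0.2, 1.2, 0.1]
gripper_width: 18.8
grasp_force: 59.0
```

Call:
arm_command(rows=[[[0,0,0.03],[0,0,0]],[[0,0,0.05],[0,0,0]],[[0,0,0.05],[0,0,0]]])

```text
clock: 25.8
position: [541.0, 265.9, 168.3]
ee_rot: [0.975, -0.046, 0.217, 0.01]
contact_force: [0.2, -0.4, -1.2]
gripper_width: 19.1
grasp_force: 58.9
```

Run:
```python
from h import *
s=arm.read_state(); print(T.T@(s["position"]-BL),s["contact_force"],s["gripper_width"])
go(BL+T@[-1,2,50],RT)
```

```text
[ 0.12372407 -0.53623676 86.35603243] [ 0.20235783 -0.40981528 -1.18965511] 19.1310816082469
shift [-0.005, -0.01, 0.145] turn [-0.0002, -0.0005, -0.0] dist 36.5 clock 25.8
```

Call:
arm_command(rows=[[[-0.005,-0.01,0.03],[0,0,0]],[[-0.005,-0.01,0.06],[0,0,0]],[[-0.005,-0.01,0.09],[0,0,0]],[[-0.005,-0.01,0.12],[0,0,0]],[[-0.005,-0.01,0.14],[0,0,0]]])

```text
clock: 26.3
position: [554.8, 267.8, 136.0]
ee_rot: [0.975, -0.046, 0.217, 0.009]
contact_force: [-0.1, 0.4, -0.9]
gripper_width: 19.1
grasp_force: 59.0
```

Call:
arm_command(rows=[[[0,0,0],[0,0,0]],[[0,0,0.008],[0,0,0]],[[0,0,0.012],[0,0,0]],[[0,0,0.012],[0,0,0]]])

```text
clock: 26.7
position: [556.0, 267.3, 133.3]
ee_rot: [0.975, -0.046, 0.217, 0.01]
contact_force: [-0.4, -0.1, -0.9]
gripper_width: 18.9
grasp_force: 59.0
```

Run:
```python
from h import *
s=arm.read_state(); print(T.T@(s["position"]-BL),T.T@s["contact_force"],s["gripper_width"])
go(BL+T@[-1,2,43],RT)
```

```text
[-1.25807697  2.30111801 48.34709464] [-0.71103485 -0.13770508 -0.62272134] 18.94480485362116
shift [0.001, 0.001, 0.021] turn [-0.0004, -0.0005, 0.0] dist 5.4 clock 26.7
```

Call:
arm_command(rows=[[[0,0,0.01],[0,0,0]],[[0,0,0.018],[0,0,0]],[[0,0,0.018],[0,0,0]]])

```text
clock: 27.0
position: [557.8, 266.8, 128.7]
ee_rot: [0.975, -0.046, 0.217, 0.01]
contact_force: [-0.1, 0.4, -0.4]
gripper_width: 19.0
grasp_force: 59.0
```

Call:
arm_command(rows=[[[0,0,0.004],[0,0,0]],[[0,0,0.008],[0,0,0]],[[0,0,0.008],[0,0,0]]])

```text
clock: 27.3
position: [558.7, 266.8, 127.1]
ee_rot: [0.975, -0.046, 0.217, 0.01]
contact_force: [0.6, 0.7, -0.5]
gripper_width: 19.1
grasp_force: 59.0
```

Call:
arm_command(rows=[[[0,0,0.004],[0,0,0]],[[0,0,0.008],[0,0,0]],[[0,0,0.008],[0,0,0]]])

```text
clock: 27.6
position: [559.3, 267.1, 126.4]
ee_rot: [0.975, -0.045, 0.217, 0.009]
contact_force: [-6.9, -0.7, 5.1]
gripper_width: 19.2
grasp_force: 60.5
```

Run:
```python
from h import *
s=arm.read_state(); print(T.T@(s["position"]-BL),T.T@s["contact_force"],s["gripper_width"])
```

```text
[-1.19041207  2.44630494 40.75474801] [-4.00888323 -1.33012703  7.53026527] 19.172803565122422
```

Call:
arm_command(rows=[[[0,0,0],[0,0,0]],[[0,0,0],[0,0,0]],[[0,0,0],[0,0,0]],[[0,0,0],[0,0,0]],[[0,0,0],[0,0,0]]], grip=1)

```text
clock: 28.1
position: [559.7, 266.8, 125.3]
ee_rot: [0.975, -0.046, 0.217, 0.01]
contact_force: [0.0, -0.6, -0.8]
gripper_width: 85.3
grasp_force: 0.0
```

Call:
arm_command(rows=[[[0,0,-0.04],[0,0,0]],[[0,0,-0.1],[0,0,0]],[[0,0,-0.2],[0,0,0]],[[0,0,-0.35],[0,0,0]],[[0,0,-0.5],[0,0,0]]])

```text
clock: 28.6
position: [506.0, 271.6, 239.0]
ee_rot: [0.975, -0.046, 0.216, 0.01]
contact_force: [1.1, 0.5, 0.2]
gripper_width: 85.7
grasp_force: 0.0
```

Call:
arm_command(rows=[[[-0.2,0,-0.1],[0,0,0]],[[-0.4,0,-0.15],[0,0,0]],[[-0.6,0,-0.2],[0,0,0]],[[-0.6,0,-0.2],[0,0,0]]])

```text
clock: 29.0
position: [347.4, 285.7, 219.6]
ee_rot: [0.975, -0.043, 0.217, 0.01]
contact_force: [0.4, -0.4, 0.4]
gripper_width: 85.3
grasp_force: 0.0
```

Run:
```python
from h import *
s=arm.read_state(); print(s["position"],s["contact_force"])
im,d=arm.get_image("top"); P=unproj("top",d)
for n,B,lo,hi in(("tamper",BR,93,112),("funnel",BL,50,76)):
    q=(P-B)@T; m=(d>0)&(abs(q[...,0])<45)&(abs(q[...,1])<45)&(q[...,2]>lo)&(q[...,2]<hi); Q=q[m]; print(n,m.sum(), Q.min(0),Q.max(0))
i2,_=arm.get_image("side")
cv2.imwrite("pics/f.png",np.hstack([cv2.resize(im[165:315,120:270],(400,400),interpolation=2),cv2.resize(i2[100:300,180:380],(400,400),interpolation=2)]))
```

```text
[347.36226776 285.72374112 219.64422248] [ 0.37187326 -0.3738577   0.37909516]
tamper 124 [-19.84546047 -15.76717518  93.86287077] [ 13.33374994  16.20940691 107.15140366]
funnel 41 [-12.07403614 -10.36514059  50.50261034] [ 7.33940634 11.33102742 74.25708523]
```

View pics/f.png

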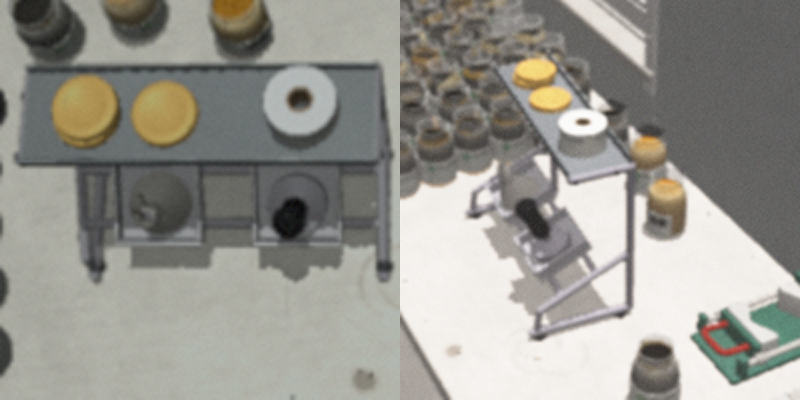

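The funnel stands in the left tray (155,200 in the left crop) and the tamper in the right tray (295,210). Both are square to their floors, clear of the robot, and the jars have not moved.

Call:
arm_command(rows=[[[0,0,0],[0,0,0]],[[0,0,0],[0,0,0]]])

```text
clock: 29.3
position: [351.4, 286.6, 220.6]
ee_rot: [0.975, -0.047, 0.217, 0.01]
contact_force: [0.6, -0.4, -0.6]
gripper_width: 85.3
grasp_force: 0.0
```

```bash
python3 -c "
from bench import arm
print(arm.job_done())"
```

```text
the job is handed in; nothing more can be done
None
```

The swap is done and handed in at about 29 s: the funnel now stands flat in the left bay and the tamper in the right bay, both released, with the gripper clear and the jars unmoved in the last pictures.

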